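# Free the cam lock and close the circuit-board fixture

### The job

In the board fixture on the repair bench, first push the cam's lever round to the cam's low point, so that the lever points straight forward to the board end, and only then push the sliding jaw forward by its upright push plate until it is fully home and the circuit board sits firmly against the fixed jaw. Nothing needs gripping: do not touch or lift the circuit board with the robot, leave the things round about where they are, and finish clear of everything.

Things in the scene. Friction and masses are not known exactly. Their poses are not given: they have to be found in the camera images.
- fixture: Grey anodised base plate fixed to the bench, 20 mm thick, spanning its own x -125..125, y -85..140 mm. Origin: on the bench under the jaw's centre line. Its +x is 'forward', the way the jaw closes (roughly away from the robot), +y left, z up. Fixed jaw: dark steel bar at x 100..114, y -50..50, top z 40. Rails beside the slide are 28 mm high. Shifts and turns between starts.
- jaw (a joint): Travel of the sliding jaw along fixture +x, m: 0 fully back, 0.045 home (board clamped), hard stop 0.0462. Starts at 0 to 0.015. About 2.5 N friction, stays where left. Its cross bar is 90 mm wide, z 21..41; a low arm (top z 38) reaches left to a roller that faces the cam. With the cam not at its low point the roller meets the cam's bulge and the jaw stops 6 to 15 mm short of home.
- push_plate (a point): Centre of the rear face (facing fixture -x) of the upright push plate at the rear of the sliding jaw. The plate is 56 mm wide (y), 10 mm thick (x), z 34 to 78 above the bench; this point is at z 64. Push it along fixture +x; open space behind it, base plate (top z 20) below. Axes as the fixture's.
- cam (a joint): Angle of cam and lever, rad, counter-clockwise from above: 0 = low point, lever pointing along fixture +x (to the board end); near 3.1 would be the high point, lever pointing back. Starts between 1.7 and 2.6 (lever to the left or back-left): turn it clockwise. A stop pin ends it at -0.15; within 0.3 of 0 is the low point. About 0.12 N m friction, stays where left.
- cam_axis (a point): Point on the cam's upright turning axis, 50 mm above the bench, at fixture x 17, y 95 mm. Dark disc 48 mm across, centred 8 mm off the axis towards the lever, z 26..38; above it a hub 22 mm across (to z 60) and the lever, a steel bar 12 mm wide, z 44..56, from the axis to the knob. Under the lever's sweep nothing rises above z 38, but for the stop pin.
- lever_knob (a point): On the axis of the upright black knob at the lever's end (20 mm across, z 44..70), at its top, 78 mm from the cam axis. Its x axis points outward along the lever.
- board: Loose circuit board, 70 mm (x) by 100 mm (y), 4 mm thick, chips to 6 mm, lying on the fixture plate (underside at z 20) between the jaws, 4 to 12 mm short of the fixed jaw. Origin: centre of its underside; at the end it is at fixture x 65 mm. Only the jaw may push it.
- driver: Screwdriver, 160 mm long, lying loose on the bench to the right of the fixture; leave alone. Its x axis runs along it, handle to -x.
- jar: Small jar, 48 mm across and 45 mm tall, standing loose to the right of the board end; leave alone. Origin: centre of its underside.
- tray: Grey parts tray, 90 by 65 by 24 mm, loose to the left of the fixture; leave alone. Origin: centre of its underside.
Things that resemble listed ones, but are neither listed nor needed, are in the scene too. There is more than one size of the board; the one meant has the size given above.

How it is judged:
By the outcome, as a careful person would: the job done as asked, in the order asked, and still so for the second after the job is handed in, with the robot touching nothing.
It also fails if it takes over 48 s, if anything falls off the work surface, if the arm or the gripper's body presses on something with over 40 N, if the wrist force passes 120 N, or if a joint passes its speed limit or range.

### The arm

A 7-joint arm with a two-finger parallel gripper is mounted at the origin on the work surface. World frame = base frame: x ahead of the robot, y to its left, z up, the work surface at z = 0. Lengths are in m, angles in rad, forces in N, time in s.
With the tool pointing down it reaches from about 0.35 to 0.9 m from the base axis. Payload 8.1 kg.
Tool frame: the origin (TCP) lies on the centre line of the jaws, within the pads' length; the fingertips stand 14 mm ahead of it and the grasp point (between the pads) lies 5 mm behind it (arm.tip_reach is the distance from the TCP to the fingertips, in m); z points along the fingers, y is the direction in which the jaws open and shut (so a half turn about z gives the same grasp; the last joint's range is limited). The gripper opens to 92 mm and grips with 3 to 60 N. Pads are 19 mm wide; open, the fingers measure 130 mm over their backs; the gripper's body (75 mm by 190 mm) begins 47 mm behind the grasp point.
Start: joints at [1.201, 0.434, 0.025, 1.573, -0.012, 1.134, -0.075], TCP at [0.165, -0.603, 0.241] pointing down, gripper open.
Joint ranges: [-2.62, 2.62], [-0.44, 2.09], [-1.27, 1.32], [0.08, 2.57], [-1.32, 4.46], [0.12, 2], [-2.74, 2.74]. Speed limits (rad/s): [2.22, 2.22, 3.01, 3.01, 3.14, 3.14, 3.14].

### API

Orientations are given as a rotation vector (axis times angle).
In Python, from cell import sensors, vision, arm, nets gives the robot as it stands.
- The arm moves only by the shell command python3 -m handwheel 'ROWS' [FORCE]. ROWS is JSON, a list of rows, each an object of numbers: "tx", "ty", "tz": the shift along the tool's x, y, z in cm; "wx", "wy", "wz": the turn, a rotation vector about the tool's x, y, z in degrees; "claw": the opening, from 0 (shut) to 1 (fully open). A call has 1 to 12 rows; each row is the pose to reach, as a shift and turn from the pose commanded when the call began, along the tool's axes at that moment; what a row does not reach only later rows make up. A row lasts 1/12 s, in which the tool goes at most 41.7 mm and 7.16 degrees, less where a joint would pass 70% of its speed; a pose out of reach is approached as far as the arm can. A call with a gripper value outside its range is refused whole. The fingers move at their own pace and stop on an object; FORCE is the grip in N (left out, the last holds). Time passes only in rows, so rows that repeat a pose let the fingers close. It gives the time, the measured TCP pose, the force and the opening at its end, in the units of the state.
- sensors.observe(): the state, without advancing time (a new reading comes with each control period).
- vision.get_image(name): name is "side" or "top" or "wrist"; returns (picture, depth): 420x560x3 uint8, blue, green, red; 420x560 float32, m along the optical axis (not along the pixel's ray), 0 where there is no reading.
- vision.camera_model(name): a dict with "K" (3x3 intrinsics, pixels), "xyz" and "attitude" of the camera in the world; the wrist camera has in their place "hand_eye" (4x4, takes a point from camera to tool coordinates, whose origin is the TCP and whose axes are the flange's). Camera axes: x right, y down, z forward; pixel columns grow to the right and rows downward; lengths in m; the calibration is good to about 2 mm. A picture is of the moment at which its call begins: read the wrist's pose just before it. camera_model takes no time and is no camera call.
- arm.sign_off(): hands the job in, once; it reports no verdict.
Trained networks look in the newest picture that a camera, given by its name, has taken for a name from the list of things; names that differ only in an ending like _2 or _b are one class to them, and where a whole thing is asked for, a point or a joint stands for the part that bears it (a point fixed in the world has none). Each returns a list of dicts, best first, with "score" (0 to 1); they miss things now and then, are a little off and sometimes report something else, mostly with a low value. They report only what shows in the picture. A call takes as long as a camera call. They do not tell look-alikes from the thing itself.
- nets.cut_out(label, camera): "region" (420x560 bool, what is visible of it) and "uv" ([column, row] in pixels, amid what is visible of it).
The state is a dict: "clock": time; "joints": joint angles; "dq": joint speeds; "joint_efforts": joint torques, N m; "position": TCP position; "ee_rot": TCP orientation; "force": force on the tool from outside, world axes, zero at the start; "ft_torque": the same for the moment, N m; "width": opening from 0.0 (shut) to 1.0 (fully open).
Only numpy, scipy, OpenCV 4.12 (cv2) and the standard library are available. Lean on these libraries where they do the work, as an engineer would, in place of code of your own. Each camera call takes 0.05 s, during which the arm holds its last target.

## Working session

There is one attempt and no reset: what is moved stays moved. The work goes in short steps, Python scripts to look and compute and a shell command to move; the robot and the scene stay as the last step left them, time stands still between calls to the robot, and variables do not carry over. Pictures are saved under pics/ and viewed, and the job is handed in when it is done.

```bash
ls; mkdir -p pics; cat > h.py <<'E'
import numpy as np, cv2
from scipy.spatial.transform import Rotation as R
from cell import sensors, vision, arm, nets
def cam(n):
    m=vision.camera_model(n); return m
E
python3 - <<'E'
from h import *
s=sensors.observe(); print({k:np.round(v,3) for k,v in s.items()})
for n in ("side","top"):
    im,d=vision.get_image(n); cv2.imwrite(f"pics/{n}0.png",im); np.save(f"{n}0.npy",d)
    print(vision.camera_model(n))
print(vision.camera_model("wrist"))
E
```

```text
pics
{'clock': np.float64(0.0), 'joints': array([ 1.201,  0.435,  0.025,  1.574, -0.012,  1.134, -0.075]), 'dq': array([-0.001, -0.001, -0.001,  0.   , -0.   , -0.   , -0.   ]), 'joint_efforts': array([ 0.0000e+00, -6.6785e+01,  9.8500e-01, -3.1445e+01, -6.1000e-02,
        4.3000e-02,  0.0000e+00]), 'position': array([ 0.165, -0.602,  0.24 ]), 'ee_rot': array([-3.112e+00, -4.180e-01,  1.000e-03]), 'force': array([-0.607, -0.61 , -0.182]), 'ft_torque': array([-0.016,  0.053,  0.025]), 'width': np.float64(1.001)}
{'K': array([[473.20771701,   0.        , 281.40649935],
       [  0.        , 473.20771701, 208.96655155],
       [  0.        ,   0.        ,   1.        ]]), 'xyz': array([ 0.29418171, -0.51866588,  0.87788999]), 'attitude': array([-2.37103988,  0.64319746, -0.24846698])}
{'K': array([[483.79775426,   0.        , 279.46622557],
       [  0.        , 483.79775426, 212.58025639],
       [  0.        ,   0.        ,   1.        ]]), 'xyz': array([0.46695733, 0.03387023, 1.01273574]), 'attitude': array([-2.11872073,  2.11689031, -0.14680075])}
{'K': array([[360.850672  ,   0.        , 276.52170827],
       [  0.        , 360.850672  , 205.69277955],
       [  0.        ,   0.        ,   1.        ]]), 'hand_eye': array([[ 1.36227527e-03, -9.62239153e-01, -2.72202052e-01,
         7.24495261e-02],
       [ 9.99999032e-01,  1.23342202e-03,  6.44473458e-04,
        -2.35961175e-06],
       [-2.84397590e-04, -2.72202667e-01,  9.62239901e-01,
        -1.44489498e-01],
       [ 0.00000000e+00,  0.00000000e+00,  0.00000000e+00,
         1.00000000e+00]])}
```

View pics/top0.png

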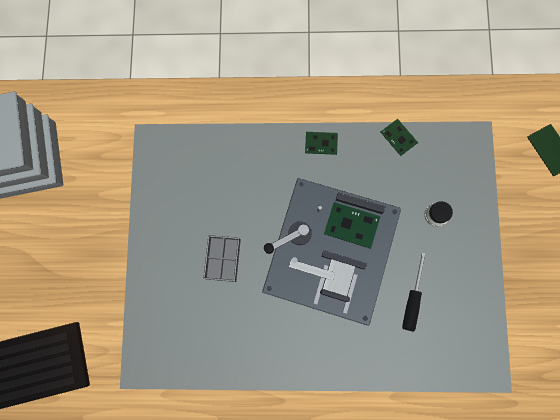

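View pics/side0.png

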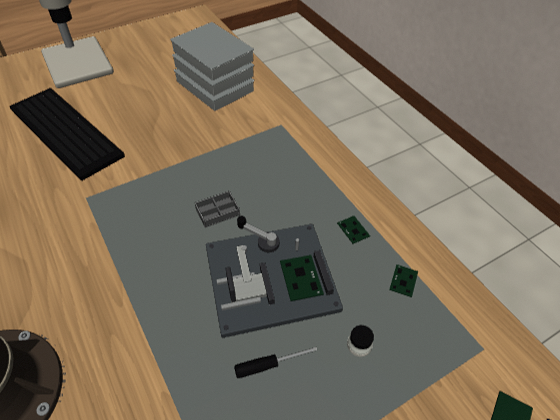

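The top picture shows the fixture with its corners near (298,178), (400,208), (369,325) and (263,293). The knob is near (269,248), the hub near (304,230) and the push plate near (335,295). Next I measure them.

```bash
cat >> h.py <<'E'
def proj(n,p):
    m=vision.camera_model(n); Rm=R.from_rotvec(m["attitude"]).as_matrix()
    q=(np.atleast_2d(p)-m["xyz"])@Rm; q=q@m["K"].T; return q[:,:2]/q[:,2:]
def ray(n,uv,z):
    m=vision.camera_model(n); Rm=R.from_rotvec(m["attitude"]).as_matrix()
    uv=np.atleast_2d(uv); d=np.c_[uv,np.ones(len(uv))]@np.linalg.inv(m["K"]).T@Rm.T
    return m["xyz"]+d*((z-m["xyz"][2])/d[:,2])[:,None]
def cloud(n,d):
    m=vision.camera_model(n); Rm=R.from_rotvec(m["attitude"]).as_matrix()
    v,u=np.mgrid[:420,:560]; P=np.stack([u,v,np.ones_like(u)],-1)@np.linalg.inv(m["K"]).T*d[...,None]
    return P@Rm.T+m["xyz"]
E
python3 - <<'E'
from h import *
for n in ("top","side"):
    im,d=vision.get_image(n); C=cloud(n,d)
    for l in ("fixture","lever_knob","push_plate","cam","board"):
        for r in nets.cut_out(l,n)[:3]:
            reg=r["region"]; P=C[reg&(d>0)]
            print(n,l,round(r["score"],2),np.round(r["uv"],1),reg.sum(),np.round(np.median(P,0),3),np.round(np.percentile(P[:,2],[2,50,98]),3))
            if l=="fixture" and r["score"]>.5:
                c,_=cv2.findContours(reg.astype(np.uint8),0,2); c=max(c,key=cv2.contourArea)
                b=cv2.boxPoints(cv2.minAreaRect(c)); print(b)
                # metric fit on plate-plane points
                # all contour px intersected at z=.02
                W=ray(n,c[:,0,:].astype(float),0.02)[:,:2]
                rc=cv2.minAreaRect((W*1000).astype(np.float32)); print("rect mm",rc)
E
```

```text
top fixture 0.7 [325.1 258.8] 11788 [ 0.543 -0.028  0.021] [0.017 0.021 0.064]
[[250.8624  291.04318]
 [285.13437 173.53918]
 [402.71518 207.83359]
 [368.4432  325.3376 ]]
rect mm ((564.8091430664062, -30.851531982421875), (247.46234130859375, 250.15309143066406), 72.8956069946289)
top lever_knob 0.55 [295.  237.4] 620 [0.584 0.034 0.055] [0.035 0.055 0.072]
top push_plate 0.86 [335.9 273.6] 1622 [ 0.516 -0.046  0.037] [0.024 0.037 0.08 ]
top push_plate 0.68 [353.  222.8] 1593 [ 0.611 -0.083  0.025] [0.021 0.025 0.029]
top cam 0.87 [296.1 234. ] 623 [0.584 0.034 0.055] [0.035 0.055 0.072]
top cam 0.18 [221.7 256.5] 1481 [0.543 0.185 0.004] [-0.     0.004  0.026]
top board 0.76 [352.7 224.7] 1669 [ 0.611 -0.083  0.025] [0.021 0.025 0.029]
top board 0.69 [398.3 136.4] 682 [ 0.805 -0.19   0.004] [-0.     0.004  0.007]
top board 0.58 [318.6 143.3] 682 [ 0.793 -0.023  0.004] [-0.     0.004  0.007]
side fixture 0.78 [262.7 280.7] 9839 [ 0.537 -0.051  0.021] [0.011 0.021 0.064]
[[197.01778 224.31277]
 [318.80072 197.92648]
 [343.32794 311.12894]
 [221.54498 337.51523]]
rect mm ((566.0746459960938, -17.320709228515625), (293.1453552246094, 249.12750244140625), 73.0066146850586)
side lever_knob 0.67 [263.8 236. ] 585 [0.58  0.028 0.051] [0.019 0.051 0.071]
side push_plate 0.7 [246.  284.4] 1364 [ 0.51  -0.051  0.036] [0.029 0.036 0.079]
side push_plate 0.5 [264.3 279.1] 9918 [ 0.537 -0.051  0.021] [0.009 0.021 0.064]
side cam 0.73 [264.7 234.3] 514 [0.579 0.028 0.054] [0.032 0.054 0.071]
side board 0.74 [302.7 281.1] 1412 [ 0.608 -0.086  0.025] [0.021 0.025 0.028]
side board 0.72 [401.7 280.9] 685 [ 0.803 -0.192  0.003] [-0.001  0.003  0.007]
side board 0.69 [354.1 229.7] 528 [ 0.79  -0.023  0.003] [-0.001  0.003  0.007]
```

```bash
python3 - <<'E'
import cv2
im=cv2.imread("pics/top0.png"); cv2.imwrite("pics/top0z.png",cv2.resize(im[165:335,200:430],None,fx=3.4,fy=3.4,interpolation=cv2.INTER_CUBIC))
im=cv2.imread("pics/side0.png"); cv2.imwrite("pics/side0z.png",cv2.resize(im[185:345,185:375],None,fx=3.7,fy=3.7,interpolation=cv2.INTER_CUBIC))
E
```

```text
(no output)
```

View pics/top0z.png

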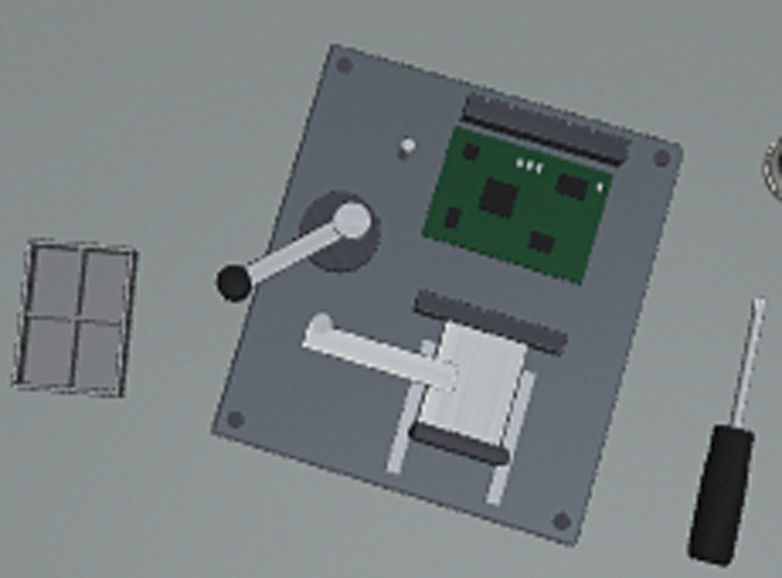

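View pics/side0z.png

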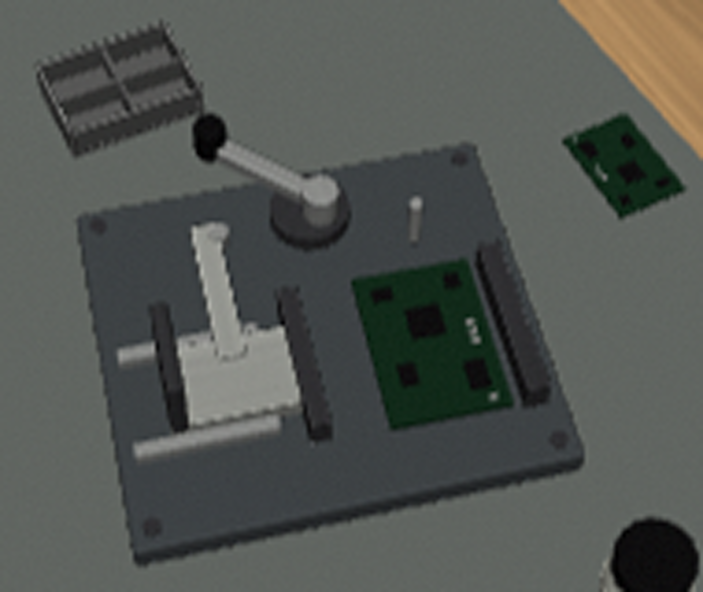

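```bash
cat >> h.py <<'E'
def fitfix(n,uv):
    F=np.array([[125,140],[125,-85],[-125,-85],[-125,140]])/1e3
    W=ray(n,uv,0.02)[:,:2]
    A=F-F.mean(0);B=W-W.mean(0); H=A.T@B; th=np.arctan2(H[0,1]-H[1,0],H[0,0]+H[1,1])
    r=np.array([[np.cos(th),-np.sin(th)],[np.sin(th),np.cos(th)]]); t=W.mean(0)-r@F.mean(0)
    return th,t,(F@r.T+t-W)*1e3
E
python3 - <<'E'
from h import *
T=np.array([[333,44],[682,147],[576,546],[213,433]])/3.4+[200,165]
S=np.array([[473,146],[583,460],[137,550],[79,216]])/3.7+[185,185]
for n,q in (("top",T),("side",S)):
    th,t,e=fitfix(n,q); print(n,np.degrees(th),t,e.round(1))
    r=R.from_euler('z',th).as_matrix()[:2,:2]
    toF=lambda p:((p[:,:2]-t)@r)*1e3
    o,s=((200,165),3.4) if n=="top" else ((185,185),3.7)
    pts={"hub":((351,220),(320,188),.06),"knob":((234,283),(209,130),.07),"pp l":((412,428),(155,308),.078),"pp r":((507,455),(180,425),.078)}
    for k,(a,b,z) in pts.items():
        p=ray(n,np.array(a if n=="top" else b)/s+o,z); print(k,p.round(3),toF(p).round(1))
    im=vision.get_image(n)[1]; C=cloud(n,im); 
    P=C.reshape(-1,3); f=np.c_[toF(P),P[:,2]*1e3]
    m=(abs(f[:,1])<33)&(f[:,0]>-130)&(f[:,0]<0)&(f[:,2]>55)&(f[:,2]<90); print("plate",m.sum(),np.percentile(f[m],[3,50,97],axis=0).round(1))
    m=(np.hypot(f[:,0]-17,f[:,1]-95)<100)&(f[:,2]>60)&(f[:,1]>60)&(f[:,2]<90); print("knob",m.sum(),np.median(f[m],0).round(1))
E
```

```text
top -16.84299089020551 [ 0.55219557 -0.06927752] [[ 0.7  1.1]
 [ 0.9 -2.1]
 [-1.1 -0.4]
 [-0.5  1.4]]
hub [[0.596 0.017 0.06 ]] [[17.  95.7]]
knob [[0.558 0.085 0.07 ]] [[-38.7 149.4]]
pp l [[ 0.476 -0.016  0.078]] [[-88.1  29.2]]
pp r [[ 0.462 -0.068  0.078]] [[-86.9 -25.5]]
plate 162 [[-92.8 -24.1  71.1]
 [-88.    1.7  77.7]
 [-83.2  28.1  81. ]]
knob 140 [-31.7 144.8  67.4]
side -17.46692210074414 [ 0.55003195 -0.07192794] [[ 2.7  0.7]
 [ 2.1 -1.1]
 [-3.9 -1.1]
 [-0.8  1.5]]
hub [[0.595 0.017 0.06 ]] [[16.3 98.1]]
knob [[0.556 0.08  0.07 ]] [[-40.1 147. ]]
pp l [[ 0.471 -0.02   0.078]] [[-90.6  25.4]]
pp r [[ 0.451 -0.091  0.078]] [[-89.1 -47.9]]
plate 154 [[-93.8 -25.3  57.5]
 [-89.2  -5.3  77.3]
 [-84.3  26.2  80.3]]
knob 105 [-36.  146.1  67.5]
```

```bash
cat >> h.py <<'E'
TH=np.radians(-16.9); T0=np.array([.552,-.070])
RF=np.array([[np.cos(TH),-np.sin(TH)],[np.sin(TH),np.cos(TH)]])
def f2w(p): return RF@np.array(p)/1e3+T0
def w2f(p): return (np.array(p)[:2]-T0)@RF*1e3
def state():
    s=sensors.observe(); Rm=R.from_rotvec(s["ee_rot"]).as_matrix()
    print("t",round(float(s["clock"]),2),"fix mm",w2f(s["position"]).round(1),"z",round(s["position"][2]*1e3,1),"yaw y rel fix",round(float(np.degrees(np.arctan2(Rm[1,1],Rm[0,1])-TH)),1),"tilt",Rm[:,2].round(3),"F",s["force"].round(1),"w",round(float(s["width"]),2),"q",s["joints"].round(2))
    return s,Rm
def go(fx,fy,z):
    s,Rm=state(); w=np.r_[f2w((fx,fy)),z/1e3]; print("to tool cm",(Rm.T@(w-s["position"])*100).round(2))
E
python3 -c "
from h import *
go(-42,99,241)"
```

```text
t 0.8 fix mm [-215.6 -622.5] z 240.8 yaw y rel fix -57.8 tilt [ 0. -0. -1.] F [ 1.3 -0.3  0. ] w 1.0 q [ 1.2   0.43  0.02  1.57 -0.01  1.13 -0.08]
to tool cm [ 5.312e+01 -5.182e+01 -3.000e-02]
```

```bash
python3 -m handwheel '[{"tx":2,"ty":-2,"wz":-3,"claw":0},{"tx":4.5,"ty":-4.4,"wz":-6,"claw":0},{"tx":7,"ty":-6.8,"wz":-10,"claw":0},{"tx":9.5,"ty":-9.2,"wz":-14,"claw":0},{"tx":12,"ty":-11.7,"wz":-18,"claw":0},{"tx":14.5,"ty":-14.1,"wz":-22,"claw":0},{"tx":17,"ty":-16.6,"wz":-26,"claw":0},{"tx":19.5,"ty":-19,"wz":-30,"claw":0},{"tx":22,"ty":-21.4,"wz":-34,"claw":0},{"tx":24.5,"ty":-23.9,"wz":-38,"claw":0},{"tx":26,"ty":-25.4,"wz":-40,"claw":0},{"tx":26,"ty":-25.4,"wz":-40,"claw":0}]' 20
python3 -c "
from h import *
go(-42,99,241)"
```

```text
t 0.8 fix mm [-215.6 -622.5] z 240.8 yaw y rel fix -57.8 tilt [ 0. -0. -1.] F [ 1.3 -0.3  0. ] w 1.0 q [ 1.2   0.43  0.02  1.57 -0.01  1.13 -0.08]
to tool cm [ 5.312e+01 -5.182e+01 -3.000e-02]invalid input
```

```bash
python3 -m handwheel '[{"tx":0.0,"ty":0.0,"tz":0.0,"wx":0.0,"wy":0.0,"wz":0.0,"claw":0.0}]' 20; python3 -m handwheel --help | head -20
```

```text
clock: 0.88
position: [0.1648, -0.6029, 0.2407]
ee_rot: [3.114, 0.418, 0.0]
force: [0.1, 0.9, 0.3]
width: 0.96invalid input: not JSON, or not a number
```

```bash
python3 -m handwheel '[{"tx":2,"ty":-2,"tz":0,"wx":0,"wy":0,"wz":-3,"claw":0}]'
```

```text
clock: 0.97
position: [0.175, -0.5817, 0.2405]
ee_rot: [3.101, 0.488, -0.004]
force: [0.4, 0.7, -0.3]
width: 0.906
```

```bash
python3 -m handwheel '[{"tx":2.5,"ty":-2.2,"tz":0,"wx":0,"wy":0,"wz":-4,"claw":0},{"tx":5,"ty":-4.4,"tz":0,"wx":0,"wy":0,"wz":-8,"claw":0},{"tx":7.5,"ty":-6.6,"tz":0,"wx":0,"wy":0,"wz":-12,"claw":0},{"tx":10,"ty":-8.8,"tz":0,"wx":0,"wy":0,"wz":-16,"claw":0},{"tx":12.5,"ty":-11,"tz":0,"wx":0,"wy":0,"wz":-20,"claw":0},{"tx":15,"ty":-13.2,"tz":0,"wx":0,"wy":0,"wz":-24,"claw":0},{"tx":17.5,"ty":-15.4,"tz":0,"wx":0,"wy":0,"wz":-28,"claw":0},{"tx":20,"ty":-17.6,"tz":0,"wx":0,"wy":0,"wz":-32,"claw":0},{"tx":22.5,"ty":-19.8,"tz":0,"wx":0,"wy":0,"wz":-36,"claw":0},{"tx":25,"ty":-22,"tz":0,"wx":0,"wy":0,"wz":-40,"claw":0},{"tx":27.5,"ty":-24.2,"tz":0,"wx":0,"wy":0,"wz":-44,"claw":0},{"tx":27.5,"ty":-24.2,"tz":0,"wx":0,"wy":0,"wz":-44,"claw":0}]' 20
python3 -c "
from h import *
go(-42,99,241)"
```

```text
clock: 1.97
position: [0.3674, -0.2565, 0.2413]
ee_rot: [-2.679, -1.641, -0.004]
force: [0.2, 0.2, 0.7]
width: 0.037
t 1.97 fix mm [-122.4 -232.1] z 241.3 yaw y rel fix -10.1 tilt [ 0.002  0.001 -1.   ] F [0.2 0.2 0.7] w 0.04 q [ 0.79  0.17 -0.34  1.96  0.06  1.02 -0.05]
to tool cm [34.01  2.1   0.11]
```

```bash
python3 -m handwheel '[{"tx":3,"ty":0.2,"tz":0,"wx":0,"wy":0,"wz":-1,"claw":0},{"tx":6,"ty":0.4,"tz":0,"wx":0,"wy":0,"wz":-2,"claw":0},{"tx":9,"ty":0.6,"tz":0,"wx":0,"wy":0,"wz":-3,"claw":0},{"tx":12,"ty":0.8,"tz":0,"wx":0,"wy":0,"wz":-4,"claw":0},{"tx":15,"ty":1,"tz":0,"wx":0,"wy":0,"wz":-5,"claw":0},{"tx":18,"ty":1.2,"tz":0,"wx":0,"wy":0,"wz":-6,"claw":0},{"tx":21,"ty":1.4,"tz":0,"wx":0,"wy":0,"wz":-7,"claw":0},{"tx":24,"ty":1.6,"tz":0,"wx":0,"wy":0,"wz":-8,"claw":0},{"tx":27,"ty":1.8,"tz":0,"wx":0,"wy":0,"wz":-9,"claw":0},{"tx":30,"ty":2,"tz":0,"wx":0,"wy":0,"wz":-10,"claw":0},{"tx":33,"ty":2.1,"tz":0,"wx":0,"wy":0,"wz":-10,"claw":0},{"tx":34,"ty":2.1,"tz":0,"wx":0,"wy":0,"wz":-10,"claw":0}]'
python3 -m handwheel '[{"tx":0,"ty":0,"tz":0,"wx":0,"wy":0,"wz":0,"claw":0},{"tx":0,"ty":0,"tz":0,"wx":0,"wy":0,"wz":0,"claw":0}]'
python3 - <<'E'
from h import *
go(-42,99,58)
im,d=vision.get_image("wrist"); cv2.imwrite("pics/w1.png",im)
E
```

```text
clock: 2.97
position: [0.5423, 0.0333, 0.2409]
ee_rot: [-2.533, -1.857, -0.004]
force: [-0.6, -0.0, -0.0]
width: 0.003
clock: 3.13
position: [0.5405, 0.0286, 0.2405]
ee_rot: [-2.537, -1.853, 0.001]
force: [0.2, 0.2, -0.2]
width: 0.004
t 3.13 fix mm [-39.6  91. ] z 240.5 yaw y rel fix -0.8 tilt [-0.001 -0.    -1.   ] F [ 0.2  0.2 -0.2] w 0.0 q [ 0.25  0.35 -0.52  1.74  0.2   1.1  -0.65]
to tool cm [ 0.81 -0.24 18.25]
```

View pics/w1.png

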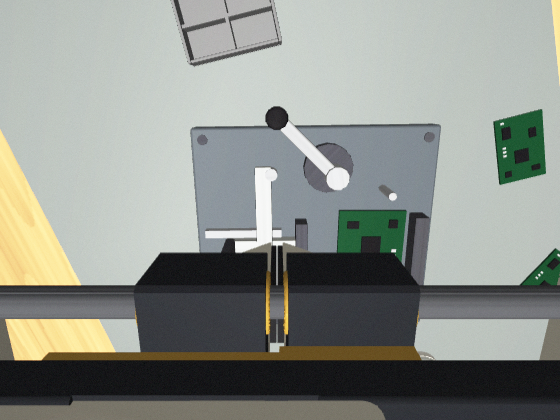

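The wrist view shows the knob at (277,117), the hub at (338,178) and the stop pin at (390,193). I'll check these against my estimate and plan the arc.

```bash
python3 - <<'E'
from h import *
s,Rm=state(); m=vision.camera_model("wrist"); H=m["hand_eye"]
def wray(uv,z):
    d=Rm@H[:3,:3]@np.linalg.inv(m["K"])@np.r_[uv,1]; o=s["position"]+Rm@H[:3,3]
    return o+d*((z-o[2])/d[2])
for k,uv,z in (("hub",(338,178),.06),("knob",(277,117),.07),("pin",(391,195),.056),("c1",(193,128),.02),("c2",(437,125),.02)):
    print(k,w2f(wray(uv,z)).round(1))
ax=np.array([17,95])
for th in np.linspace(2.37+.15,-.05,25):
    u=np.array([np.cos(th),np.sin(th)]);n=np.array([-u[1],u[0]])
    p=ax+45*u+(6+19*abs(u[1])+9.5*abs(u[0]))*n
    print(round(th,2),"fx %.1f fy %.1f"%tuple(p))
E
```

```text
t 3.18 fix mm [-39.6  90. ] z 240.5 yaw y rel fix -0.9 tilt [-0.001 -0.001 -1.   ] F [-0.3 -1.  -0.6] w 0.0 q [ 0.25  0.35 -0.52  1.75  0.2   1.1  -0.65]
hub [16.2 96.2]
knob [-39.  151.6]
pin [67.3 78.4]
c1 [-122.2  140.4]
c2 [119.2 139.9]
2.52 fx -34.0 fy 101.1
2.41 fx -33.7 fy 105.8
2.31 fx -32.8 fy 110.6
2.2 fx -31.3 fy 115.6
2.09 fx -29.0 fy 120.5
1.98 fx -26.0 fy 125.3
1.88 fx -22.3 fy 129.8
1.77 fx -17.9 fy 133.9
1.66 fx -12.8 fy 137.4
1.56 fx -7.5 fy 140.4
1.45 fx -3.4 fy 142.8
1.34 fx 1.2 fy 144.9
1.24 fx 6.3 fy 146.4
1.13 fx 11.7 fy 147.3
1.02 fx 17.4 fy 147.6
0.91 fx 23.2 fy 147.0
0.81 fx 29.2 fy 145.7
0.7 fx 35.0 fy 143.5
0.59 fx 40.7 fy 140.4
0.49 fx 45.9 fy 136.6
0.38 fx 50.7 fy 131.9
0.27 fx 54.9 fy 126.6
0.16 fx 58.4 fy 120.6
0.06 fx 61.0 fy 114.1
-0.05 fx 62.8 fy 109.2
```

```bash
python3 -m handwheel '[{"tx":0.3,"ty":-0.2,"tz":2,"wx":0,"wy":0,"wz":-0.8,"claw":0},{"tx":0.5,"ty":-0.2,"tz":4,"wx":0,"wy":0,"wz":-0.8,"claw":0},{"tx":0.7,"ty":-0.2,"tz":6.5,"wx":0,"wy":0,"wz":-0.8,"claw":0},{"tx":0.7,"ty":-0.2,"tz":9,"wx":0,"wy":0,"wz":-0.8,"claw":0},{"tx":0.7,"ty":-0.2,"tz":11.5,"wx":0,"wy":0,"wz":-0.8,"claw":0},{"tx":0.7,"ty":-0.2,"tz":13.5,"wx":0,"wy":0,"wz":-0.8,"claw":0},{"tx":0.7,"ty":-0.2,"tz":15,"wx":0,"wy":0,"wz":-0.8,"claw":0},{"tx":0.7,"ty":-0.2,"tz":16,"wx":0,"wy":0,"wz":-0.8,"claw":0},{"tx":0.7,"ty":-0.2,"tz":16.5,"wx":0,"wy":0,"wz":-0.8,"claw":0},{"tx":0.7,"ty":-0.2,"tz":17,"wx":0,"wy":0,"wz":-0.8,"claw":0},{"tx":0.7,"ty":-0.2,"tz":17,"wx":0,"wy":0,"wz":-0.8,"claw":0}]'
python3 - <<'E'
from h import *
go(-34,101,58)
im,d=vision.get_image("wrist"); cv2.imwrite("pics/w2.png",im)
im,d=vision.get_image("side"); cv2.imwrite("pics/s2.png",cv2.resize(im[125:345,185:375],None,fx=2.7,fy=2.7,interpolation=cv2.INTER_CUBIC))
E
```

```text
clock: 4.1
position: [0.5409, 0.0356, 0.0706]
ee_rot: [2.525, 1.869, -0.0]
force: [0.9, -0.1, 0.8]
width: 0.002
t 4.1 fix mm [-41.3  97.8] z 70.6 yaw y rel fix -0.1 tilt [-0. -0. -1.] F [ 0.9 -0.1  0.8] w 0.0 q [ 0.16  0.55 -0.45  1.93  0.35  0.74 -0.79]
to tool cm [0.32 0.73 1.26]
```

View pics/w2.png

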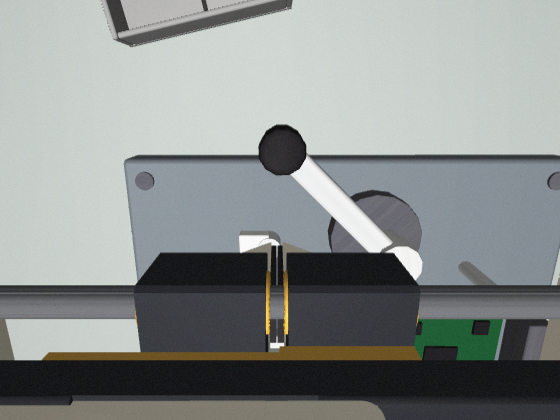

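View pics/s2.png

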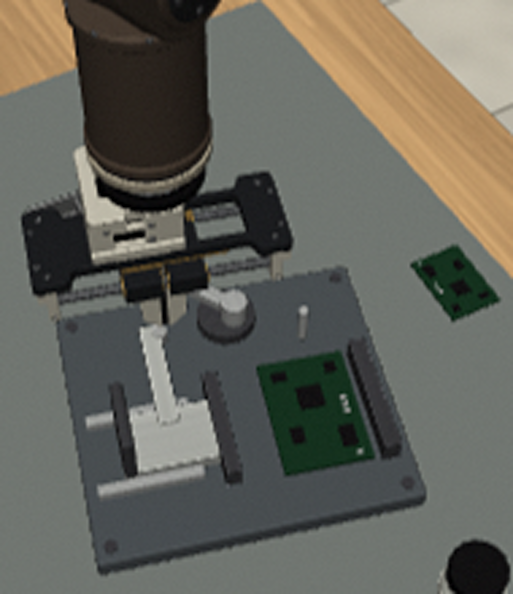

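```bash
python3 -m handwheel '[{"tx":0,"ty":0,"tz":0.7,"wx":0,"wy":0,"wz":0,"claw":0},{"tx":0,"ty":0.1,"tz":1.2,"wx":0,"wy":0,"wz":0,"claw":0},{"tx":0.3,"ty":0.7,"tz":1.3,"wx":0,"wy":0,"wz":0,"claw":0},{"tx":0.8,"ty":0.8,"tz":1.3,"wx":0,"wy":0,"wz":0,"claw":0},{"tx":1.3,"ty":0.85,"tz":1.3,"wx":0,"wy":0,"wz":0,"claw":0},{"tx":1.8,"ty":1.0,"tz":1.3,"wx":0,"wy":0,"wz":0,"claw":0},{"tx":2.3,"ty":1.25,"tz":1.3,"wx":0,"wy":0,"wz":0,"claw":0},{"tx":2.75,"ty":1.55,"tz":1.3,"wx":0,"wy":0,"wz":0,"claw":0},{"tx":3.2,"ty":1.9,"tz":1.3,"wx":0,"wy":0,"wz":0,"claw":0},{"tx":3.6,"ty":2.35,"tz":1.3,"wx":0,"wy":0,"wz":0,"claw":0},{"tx":4.0,"ty":2.9,"tz":1.3,"wx":0,"wy":0,"wz":0,"claw":0},{"tx":4.3,"ty":3.4,"tz":1.3,"wx":0,"wy":0,"wz":0,"claw":0}]'
python3 - <<'E'
from h import *
go(-7.5,140.4,58)
im,d=vision.get_image("wrist"); cv2.imwrite("pics/w3.png",im)
im,d=vision.get_image("side"); cv2.imwrite("pics/s3.png",cv2.resize(im[125:345,185:375],None,fx=2.7,fy=2.7,interpolation=cv2.INTER_CUBIC))
E
```

```text
clock: 5.2
position: [0.5866, 0.068, 0.0577]
ee_rot: [-2.524, -1.871, -0.0]
force: [-3.0, -2.3, 2.6]
width: 0.006
t 5.2 fix mm [ -7.  142.1] z 57.7 yaw y rel fix -0.0 tilt [-0.  0. -1.] F [-3.  -2.3  2.6] w 0.01 q [ 0.09  0.63 -0.43  1.81  0.36  0.78 -0.82]
to tool cm [-0.17 -0.05 -0.03]
```

View pics/w3.png

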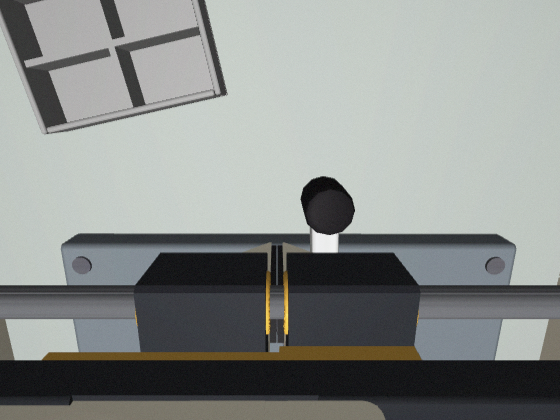

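View pics/s3.png

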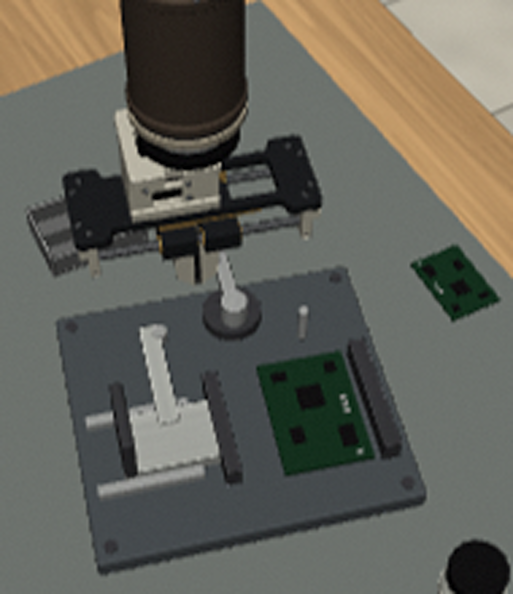

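Lever now points left (about 90°), pushed by the finger. Continuing round the arc.

```bash
python3 -m handwheel '[{"tx":0.2,"ty":0.4,"tz":0,"wx":0,"wy":0,"wz":0,"claw":0},{"tx":0.4,"ty":0.9,"tz":0,"wx":0,"wy":0,"wz":0,"claw":0},{"tx":0.5,"ty":1.4,"tz":0,"wx":0,"wy":0,"wz":0,"claw":0},{"tx":0.6,"ty":1.9,"tz":0,"wx":0,"wy":0,"wz":0,"claw":0},{"tx":0.6,"ty":2.5,"tz":0,"wx":0,"wy":0,"wz":0,"claw":0},{"tx":0.55,"ty":3.0,"tz":0,"wx":0,"wy":0,"wz":0,"claw":0},{"tx":0.4,"ty":3.6,"tz":0,"wx":0,"wy":0,"wz":0,"claw":0},{"tx":0.2,"ty":4.2,"tz":0,"wx":0,"wy":0,"wz":0,"claw":0},{"tx":-0.1,"ty":4.7,"tz":0,"wx":0,"wy":0,"wz":0,"claw":0},{"tx":-0.5,"ty":5.2,"tz":0,"wx":0,"wy":0,"wz":0,"claw":0},{"tx":-0.95,"ty":5.7,"tz":0,"wx":0,"wy":0,"wz":0,"claw":0},{"tx":-1.5,"ty":6.1,"tz":0,"wx":0,"wy":0,"wz":0,"claw":0}]'
python3 - <<'E'
from h import *
go(61,112,58)
im,d=vision.get_image("side"); cv2.imwrite("pics/s4.png",cv2.resize(im[125:345,185:375],None,fx=2.7,fy=2.7,interpolation=cv2.INTER_CUBIC))
E
```

```text
clock: 6.3
position: [0.6407, 0.035, 0.0577]
ee_rot: [2.524, 1.871, 0.001]
force: [-1.5, 2.8, 0.1]
width: 0.002
t 6.3 fix mm [ 54.3 126.2] z 57.7 yaw y rel fix -0.0 tilt [ 0.001  0.    -1.   ] F [-1.5  2.8  0.1] w 0.0 q [ 0.14  0.69 -0.43  1.68  0.36  0.85 -0.74]
to tool cm [-1.42  0.67 -0.03]
```

View pics/s4.png

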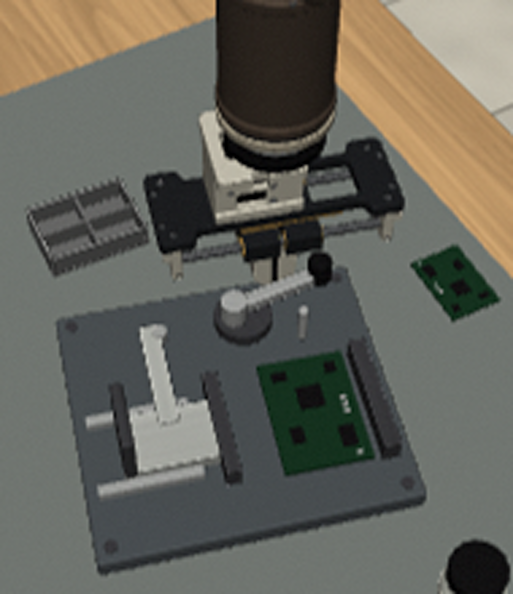

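```bash
python3 -m handwheel '[{"tx":-0.4,"ty":0.1,"tz":0,"wx":0,"wy":0,"wz":0,"claw":0},{"tx":-0.8,"ty":0.2,"tz":0,"wx":0,"wy":0,"wz":0,"claw":0},{"tx":-1.2,"ty":0.2,"tz":0,"wx":0,"wy":0,"wz":0,"claw":0},{"tx":-1.6,"ty":0.2,"tz":0,"wx":0,"wy":0,"wz":0,"claw":0},{"tx":-1.6,"ty":0.2,"tz":0,"wx":0,"wy":0,"wz":0,"claw":0},{"tx":-1.6,"ty":0.2,"tz":0,"wx":0,"wy":0,"wz":0,"claw":0}]'
python3 - <<'E'
from h import *
go(58,110.5,58)
im,d=vision.get_image("side"); cv2.imwrite("pics/s5.png",cv2.resize(im[125:345,185:375],None,fx=2.7,fy=2.7,interpolation=cv2.INTER_CUBIC))
E
```

```text
clock: 6.85
position: [0.638, 0.019, 0.0581]
ee_rot: [2.524, 1.869, 0.002]
force: [2.9, 2.3, 0.3]
width: 0.005
t 6.85 fix mm [ 56.4 110.2] z 58.1 yaw y rel fix -0.0 tilt [ 0.002  0.    -1.   ] F [2.9 2.3 0.3] w 0.01 q [ 0.17  0.69 -0.43  1.69  0.36  0.84 -0.71]
to tool cm [0.03 0.16 0.02]
```

View pics/s5.png

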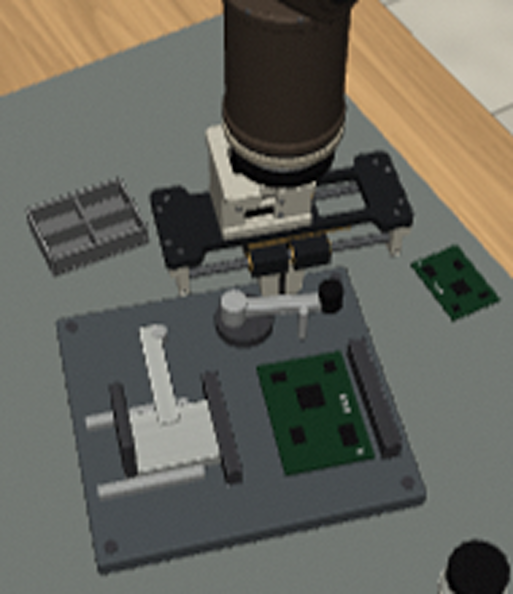

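```bash
python3 - <<'E'
from h import *
h=w2f(ray("side",np.array([235,299])/2.7+[185,125],.06)[0]);k=w2f(ray("side",np.array([330,287])/2.7+[185,125],.07)[0])
print(h,k,np.arctan2(*(k-h)[::-1]), np.hypot(*(k-h)))
im,d=vision.get_image("wrist"); cv2.imwrite("pics/w5.png",im)
d=vision.get_image("side")[1]; P=cloud("side",d).reshape(-1,3); f=(P[:,:2]-T0)@RF*1e3
m=(P[:,2]>.062)&(P[:,2]<.075)&(f[:,0]>80)&(f[:,0]<110)&(abs(f[:,1]-98)<20); print(m.sum(),np.median(f[m],0))
E
```

```text
[17.12937177 95.44073662] [91.78292979 82.4230611 ] -0.17263867148708123 75.78003432056482
47 [91.05220696 83.99265363]
```

View pics/w5.png

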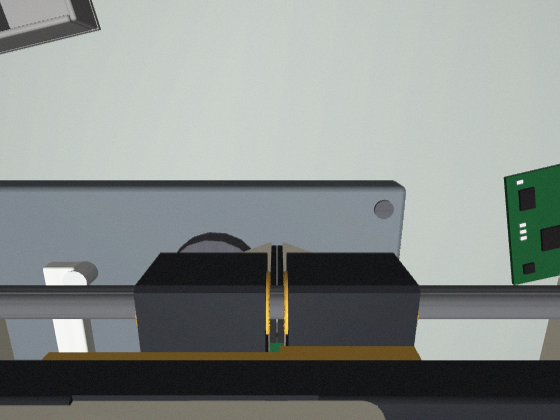

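```bash
python3 -m handwheel '[{"tx":0.6,"ty":0,"tz":0,"wx":0,"wy":0,"wz":0,"claw":0},{"tx":1.2,"ty":0,"tz":0,"wx":0,"wy":0,"wz":0,"claw":0},{"tx":1.2,"ty":0,"tz":-2,"wx":0,"wy":0,"wz":0,"claw":0},{"tx":1.2,"ty":0,"tz":-4.5,"wx":0,"wy":0,"wz":0,"claw":0},{"tx":1.2,"ty":-1,"tz":-7,"wx":0,"wy":0,"wz":0,"claw":0},{"tx":-0.5,"ty":-3.5,"tz":-7,"wx":0,"wy":0,"wz":0,"claw":0},{"tx":-2,"ty":-6,"tz":-7,"wx":0,"wy":0,"wz":0,"claw":0},{"tx":-4,"ty":-8.5,"tz":-7,"wx":0,"wy":0,"wz":0,"claw":0},{"tx":-6,"ty":-11,"tz":-7,"wx":0,"wy":0,"wz":0,"claw":0},{"tx":-8,"ty":-14,"tz":-7,"wx":0,"wy":0,"wz":0,"claw":0},{"tx":-10,"ty":-17,"tz":-7,"wx":0,"wy":0,"wz":0,"claw":0},{"tx":-11,"ty":-19,"tz":-7,"wx":0,"wy":0,"wz":0,"claw":0}]'
python3 -m handwheel '[{"tx":0,"ty":0,"tz":0,"wx":0,"wy":0,"wz":0,"claw":0},{"tx":0,"ty":0,"tz":0,"wx":0,"wy":0,"wz":0,"claw":0}]'
python3 - <<'E'
from h import *
go(-130,0,64)
im,d=vision.get_image("top"); cv2.imwrite("pics/t6.png",cv2.resize(im[165:335,200:430],None,fx=3.4,fy=3.4,interpolation=cv2.INTER_CUBIC))
im,d=vision.get_image("side"); cv2.imwrite("pics/s6.png",cv2.resize(im[125:345,185:375],None,fx=2.7,fy=2.7,interpolation=cv2.INTER_CUBIC))
P=cloud("side",d).reshape(-1,3); f=(P[:,:2]-T0)@RF*1e3
m=(P[:,2]>.06)&(P[:,2]<.075)&(f[:,0]>80)&(f[:,0]<110)&(abs(f[:,1]-98)<25); print(m.sum(),np.median(f[m],0))
E
```

```text
clock: 8.0
position: [0.4191, -0.0317, 0.1271]
ee_rot: [-2.524, -1.869, 0.007]
force: [-0.7, -1.1, -0.7]
width: 0.001
clock: 8.17
position: [0.4223, -0.0308, 0.1278]
ee_rot: [2.524, 1.87, -0.002]
force: [0.9, -0.1, -0.3]
width: 0.004
t 8.17 fix mm [-1.355e+02 -1.000e-01] z 127.8 yaw y rel fix -0.0 tilt [-0.001 -0.001 -1.   ] F [ 0.9 -0.1 -0.3] w 0.0 q [ 0.39  0.31 -0.53  2.14  0.23  0.74 -0.59]
to tool cm [0.02 0.55 6.38]
68 [91.0738761  81.24924474]
```

View pics/t6.png

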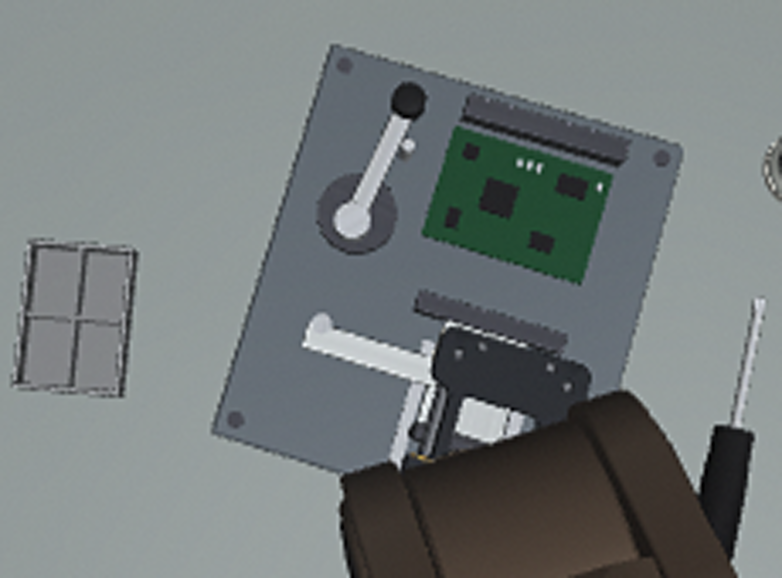

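View pics/s6.png

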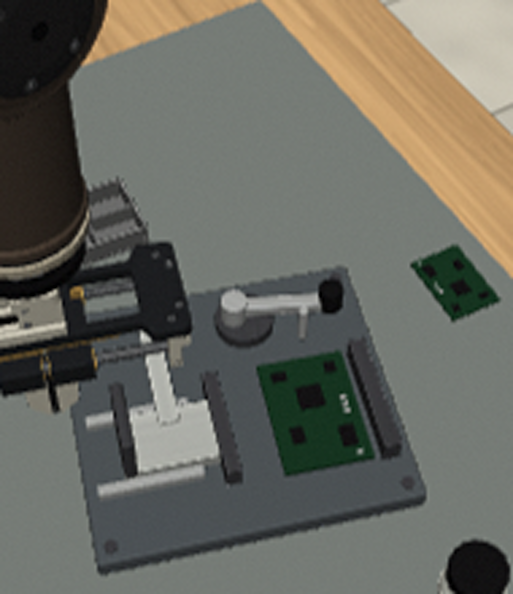

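The lever now lies against the stop pin, at about -0.14 rad. The top view shows the knob at (408,98) and the hub at (351,219), so it is within the low point. Now I descend behind the push plate.

```bash
python3 -m handwheel '[{"tx":0,"ty":0,"tz":1.5,"wx":0,"wy":0,"wz":0,"claw":0},{"tx":0,"ty":0,"tz":3,"wx":0,"wy":0,"wz":0,"claw":0},{"tx":0,"ty":0,"tz":4.5,"wx":0,"wy":0,"wz":0,"claw":0},{"tx":0,"ty":0,"tz":5.8,"wx":0,"wy":0,"wz":0,"claw":0},{"tx":0,"ty":0,"tz":6.4,"wx":0,"wy":0,"wz":0,"claw":0},{"tx":0,"ty":0.4,"tz":6.4,"wx":0,"wy":0,"wz":0,"claw":0},{"tx":0,"ty":0.8,"tz":6.4,"wx":0,"wy":0,"wz":0,"claw":0},{"tx":0,"ty":0.8,"tz":6.4,"wx":0,"wy":0,"wz":0,"claw":0}]'
python3 - <<'E'
from h import *
go(-111,0,64)
T=lambda a,z:w2f(ray("top",np.array(a)/3.4+[200,165],z)[0]).round(1)
print("bar front L,R",T((418,290),.041),T((568,337),.041),"board rear",T((423,236),.024),T((582,283),.024),"front",T((456,127),.024),T((612,172),.024))
im,d=vision.get_image("side"); cv2.imwrite("pics/s7.png",cv2.resize(im[125:345,185:375],None,fx=2.7,fy=2.7,interpolation=cv2.INTER_CUBIC))
E
```

```text
clock: 8.93
position: [0.4331, -0.0328, 0.0643]
ee_rot: [2.523, 1.87, 0.003]
force: [0.3, -0.2, -0.3]
width: 0.005
t 8.93 fix mm [-124.6    1.1] z 64.3 yaw y rel fix -0.0 tilt [ 0.002  0.    -1.   ] F [ 0.3 -0.2 -0.3] w 0.01 q [ 0.32  0.43 -0.47  2.19  0.34  0.59 -0.69]
to tool cm [-0.11  1.36  0.03]
bar front L,R [-9.  47.2] [ -9.9 -44.3] board rear [25. 53.] [ 25.4 -45.8] front [95.2 52.5] [ 95.7 -45.4]
```

View pics/s7.png

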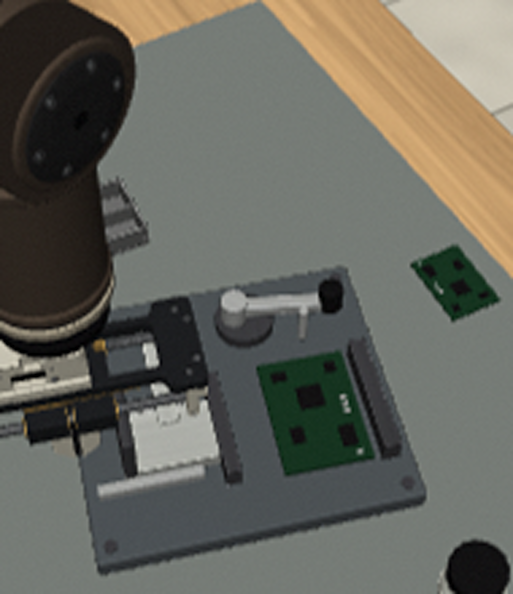

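```bash
python3 -m handwheel '[{"tx":-0.1,"ty":0.4,"tz":0,"wx":0,"wy":0,"wz":0,"claw":0},{"tx":-0.1,"ty":0.8,"tz":0,"wx":0,"wy":0,"wz":0,"claw":0},{"tx":-0.1,"ty":1.1,"tz":0,"wx":0,"wy":0,"wz":0,"claw":0},{"tx":-0.1,"ty":1.4,"tz":0,"wx":0,"wy":0,"wz":0,"claw":0},{"tx":-0.1,"ty":1.7,"tz":0,"wx":0,"wy":0,"wz":0,"claw":0},{"tx":-0.1,"ty":2.0,"tz":0,"wx":0,"wy":0,"wz":0,"claw":0},{"tx":-0.1,"ty":2.3,"tz":0,"wx":0,"wy":0,"wz":0,"claw":0},{"tx":-0.1,"ty":2.6,"tz":0,"wx":0,"wy":0,"wz":0,"claw":0}]'
python3 - <<'E'
from h import *
go(-74,0,64)
im,d=vision.get_image("side"); cv2.imwrite("pics/s8.png",cv2.resize(im[125:345,185:375],None,fx=2.7,fy=2.7,interpolation=cv2.INTER_CUBIC))
E
```

```text
clock: 9.65
position: [0.4556, -0.0414, 0.0636]
ee_rot: [-2.524, -1.87, 0.001]
force: [-3.3, 0.9, 2.4]
width: 0.005
t 9.65 fix mm [-100.6   -0.7] z 63.6 yaw y rel fix -0.0 tilt [-0.001 -0.    -1.   ] F [-3.3  0.9  2.4] w 0.0 q [ 0.33  0.46 -0.46  2.13  0.35  0.62 -0.67]
to tool cm [ 0.07  2.66 -0.04]
```

View pics/s8.png

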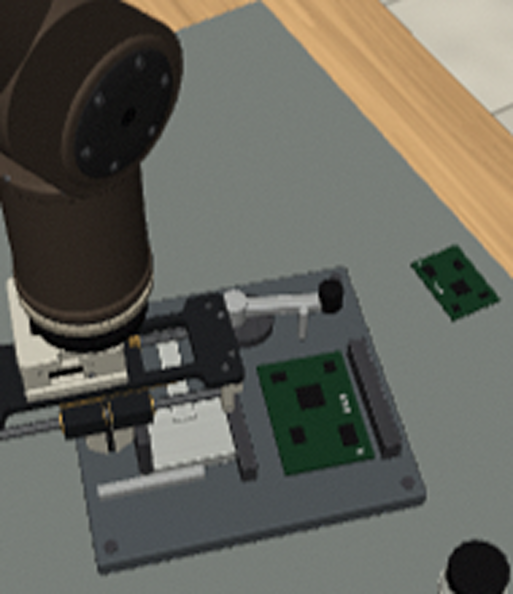

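```bash
python3 -m handwheel '[{"tx":0,"ty":0.2,"tz":0,"wx":0,"wy":0,"wz":0,"claw":0},{"tx":0,"ty":0.4,"tz":0,"wx":0,"wy":0,"wz":0,"claw":0},{"tx":0,"ty":0.6,"tz":0,"wx":0,"wy":0,"wz":0,"claw":0},{"tx":0,"ty":0.8,"tz":0,"wx":0,"wy":0,"wz":0,"claw":0},{"tx":0,"ty":1.0,"tz":0,"wx":0,"wy":0,"wz":0,"claw":0},{"tx":0,"ty":1.2,"tz":0,"wx":0,"wy":0,"wz":0,"claw":0},{"tx":0,"ty":1.4,"tz":0,"wx":0,"wy":0,"wz":0,"claw":0},{"tx":0,"ty":1.6,"tz":0,"wx":0,"wy":0,"wz":0,"claw":0},{"tx":0,"ty":1.8,"tz":0,"wx":0,"wy":0,"wz":0,"claw":0},{"tx":0,"ty":2.0,"tz":0,"wx":0,"wy":0,"wz":0,"claw":0}]'
python3 - <<'E'
from h import *
go(-74,0,64)
im,d=vision.get_image("side"); cv2.imwrite("pics/s9.png",cv2.resize(im[125:345,185:375],None,fx=2.7,fy=2.7,interpolation=cv2.INTER_CUBIC))
E
```

```text
clock: 10.53
position: [0.475, -0.0473, 0.0637]
ee_rot: [2.524, 1.87, -0.0]
force: [-2.6, 0.7, 0.8]
width: 0.005
t 10.53 fix mm [-80.3  -0.7] z 63.7 yaw y rel fix -0.0 tilt [-0. -0. -1.] F [-2.6  0.7  0.8] w 0.0 q [ 0.34  0.48 -0.45  2.09  0.35  0.64 -0.65]
to tool cm [ 0.07  0.63 -0.03]
```

View pics/s9.png

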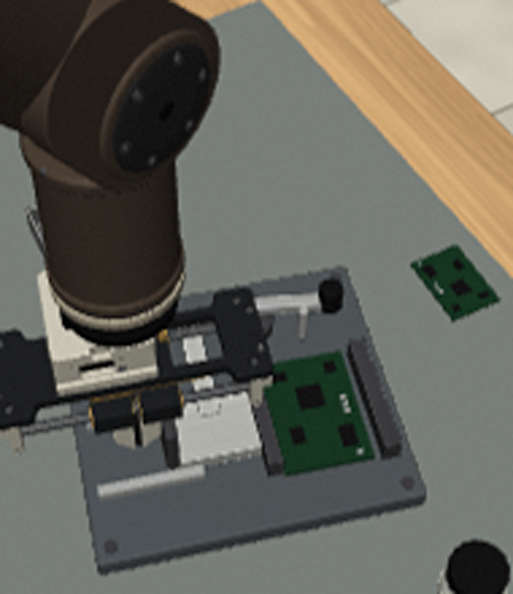

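```bash
python3 -m handwheel '[{"tx":0,"ty":0.15,"tz":0,"wx":0,"wy":0,"wz":0,"claw":0},{"tx":0,"ty":0.3,"tz":0,"wx":0,"wy":0,"wz":0,"claw":0},{"tx":0,"ty":0.45,"tz":0,"wx":0,"wy":0,"wz":0,"claw":0},{"tx":0,"ty":0.6,"tz":0,"wx":0,"wy":0,"wz":0,"claw":0}]'
python3 -m handwheel '[{"tx":0,"ty":0.1,"tz":0,"wx":0,"wy":0,"wz":0,"claw":0},{"tx":0,"ty":0.2,"tz":0,"wx":0,"wy":0,"wz":0,"claw":0},{"tx":0,"ty":0.2,"tz":0,"wx":0,"wy":0,"wz":0,"claw":0}]'
python3 - <<'E'
from h import *
go(-70,0,64)
im,d=vision.get_image("side"); cv2.imwrite("pics/s10.png",cv2.resize(im[225:345,225:375],None,fx=4,fy=4,interpolation=cv2.INTER_CUBIC))
E
```

```text
clock: 10.92
position: [0.4806, -0.049, 0.0637]
ee_rot: [-2.524, -1.87, 0.0]
force: [-3.7, 0.5, 0.6]
width: 0.003
clock: 11.17
position: [0.4814, -0.0493, 0.0636]
ee_rot: [-2.523, -1.87, 0.003]
force: [-7.7, 0.7, 4.5]
width: 0.007
t 11.17 fix mm [-73.5  -0.7] z 63.6 yaw y rel fix -0.0 tilt [-0.002 -0.    -1.   ] F [-7.7  0.7  4.5] w 0.01 q [ 0.34  0.49 -0.45  2.07  0.35  0.65 -0.64]
to tool cm [ 0.07  0.35 -0.04]
```

View pics/s10.png

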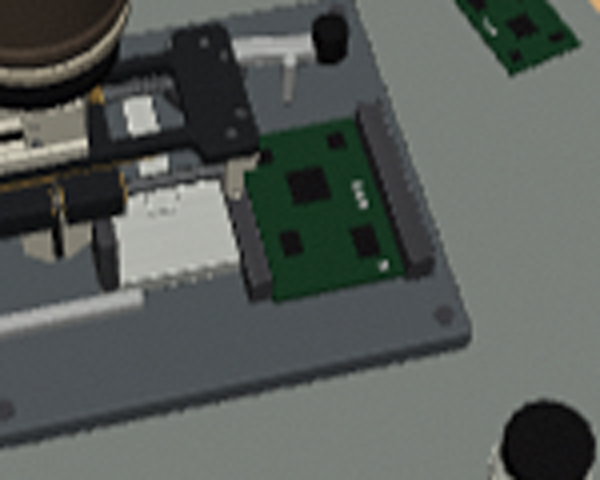

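```bash
python3 -m handwheel '[{"tx":0,"ty":0.1,"tz":0,"wx":0,"wy":0,"wz":0,"claw":0},{"tx":0,"ty":0.2,"tz":0,"wx":0,"wy":0,"wz":0,"claw":0},{"tx":0,"ty":0.2,"tz":0,"wx":0,"wy":0,"wz":0,"claw":0}]'
python3 -m handwheel '[{"tx":0,"ty":0.1,"tz":0,"wx":0,"wy":0,"wz":0,"claw":0},{"tx":0,"ty":0.2,"tz":0,"wx":0,"wy":0,"wz":0,"claw":0},{"tx":0,"ty":0.2,"tz":0,"wx":0,"wy":0,"wz":0,"claw":0}]'
```

```text
clock: 11.47
position: [0.4815, -0.0494, 0.0635]
ee_rot: [-2.521, -1.87, 0.007]
force: [-14.4, 3.3, 11.4]
width: 0.009
clock: 11.72
position: [0.4815, -0.0494, 0.0632]
ee_rot: [-2.518, -1.869, 0.011]
force: [-20.4, 5.4, 16.8]
width: 0.005
```

Position has stopped changing while the force rose to 21 N, so the jaw is home. Backing off along -x and lifting clear.

```bash
python3 -m handwheel '[{"tx":0,"ty":-0.3,"tz":0,"wx":0,"wy":0,"wz":0,"claw":0},{"tx":0,"ty":-0.6,"tz":0,"wx":0,"wy":0,"wz":0,"claw":0},{"tx":0,"ty":-1.2,"tz":0,"wx":0,"wy":0,"wz":0,"claw":0},{"tx":0,"ty":-2.2,"tz":0,"wx":0,"wy":0,"wz":0,"claw":0},{"tx":0,"ty":-3.4,"tz":0,"wx":0,"wy":0,"wz":0,"claw":0},{"tx":0,"ty":-4.6,"tz":0,"wx":0,"wy":0,"wz":0,"claw":0},{"tx":0,"ty":-5.2,"tz":-2,"wx":0,"wy":0,"wz":0,"claw":0},{"tx":0,"ty":-5.4,"tz":-5,"wx":0,"wy":0,"wz":0,"claw":0},{"tx":-2,"ty":-5.6,"tz":-8,"wx":0,"wy":0,"wz":0,"claw":0},{"tx":-5,"ty":-6,"tz":-11,"wx":0,"wy":0,"wz":0,"claw":0},{"tx":-8,"ty":-6.5,"tz":-14,"wx":0,"wy":0,"wz":0,"claw":0},{"tx":-11,"ty":-7,"tz":-17,"wx":0,"wy":0,"wz":0,"claw":0}]'
python3 -m handwheel '[{"tx":-3,"ty":-0.5,"tz":0,"wx":0,"wy":0,"wz":0,"claw":0},{"tx":-6,"ty":-1,"tz":0,"wx":0,"wy":0,"wz":0,"claw":0},{"tx":-9,"ty":-1.5,"tz":0,"wx":0,"wy":0,"wz":0,"claw":0},{"tx":-12,"ty":-2,"tz":0,"wx":0,"wy":0,"wz":0,"claw":0},{"tx":-15,"ty":-2,"tz":0,"wx":0,"wy":0,"wz":0,"claw":0},{"tx":-15,"ty":-2,"tz":0,"wx":0,"wy":0,"wz":0,"claw":0},{"tx":-15,"ty":-2,"tz":0,"wx":0,"wy":0,"wz":0,"claw":0}]'
python3 - <<'E'
from h import *
state()
for n,(a,b,c,e),s in (("top",(165,335,200,430),3.4),("side",(185,345,185,375),3.7)):
    im,d=vision.get_image(n); cv2.imwrite(f"pics/{n}11.png",cv2.resize(im[a:b,c:e],None,fx=s,fy=s,interpolation=cv2.INTER_CUBIC))
E
```

```text
clock: 12.72
position: [0.3874, -0.134, 0.2331]
ee_rot: [2.522, 1.871, 0.001]
force: [1.4, -1.6, -0.3]
width: 0.005
clock: 13.3
position: [0.3248, -0.2723, 0.2315]
ee_rot: [2.527, 1.866, -0.0]
force: [0.4, 0.4, -0.6]
width: 0.005
t 13.3 fix mm [-158.6 -259.6] z 231.5 yaw y rel fix -0.2 tilt [ 0.    -0.001 -1.   ] F [ 0.4  0.4 -0.6] w 0.0 q [ 0.92  0.15 -0.39  2.02  0.07  0.99  0.2 ]
```

View pics/top11.png

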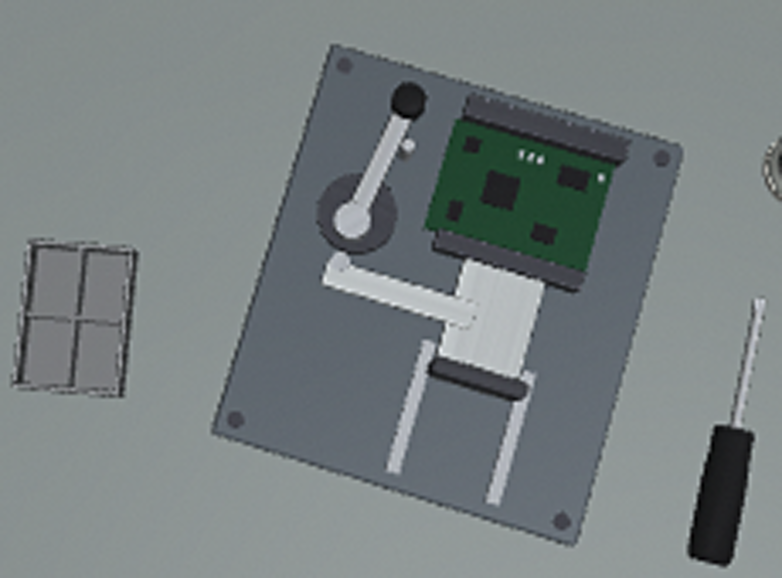

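View pics/side11.png

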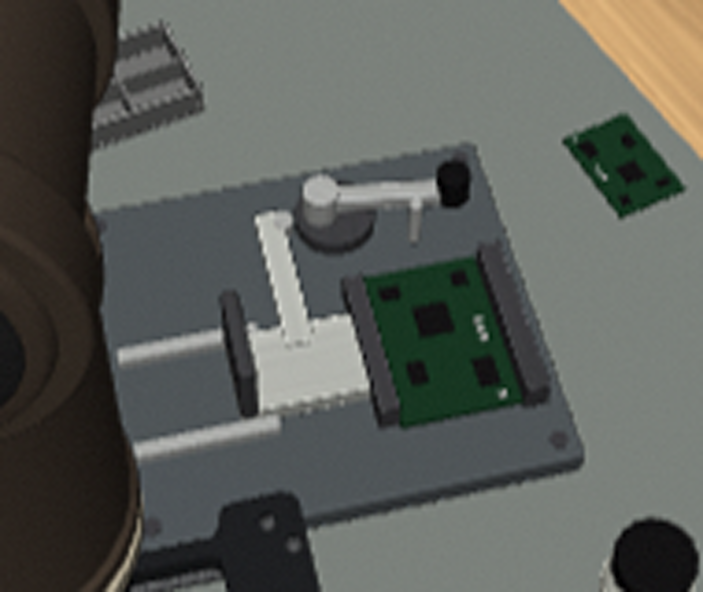

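The board spans from the fixed jaw to the cross bar, and the roller sits beside the cam. A numeric check follows.

```bash
python3 - <<'E'
from h import *
T=lambda a,z:w2f(ray("top",np.array(a)/3.4+[200,165],z)[0]).round(1)
print("bar front",T((435,232),.041),T((583,276),.041),"board front",T((461,118),.024),T((614,163),.024))
for n in ("top","side"):
    d=vision.get_image(n)[1]; P=cloud(n,d).reshape(-1,3); f=np.c_[(P[:,:2]-T0)@RF,P[:,2]]*1e3
    m=(abs(f[:,1])<25)&(f[:,0]>-100)&(f[:,0]<-20)&(f[:,2]>70)&(f[:,2]<85); print(n,"plate x",np.median(f[m,0]))
    m=(abs(f[:,1])<42)&(f[:,0]>-20)&(f[:,0]<50)&(f[:,2]>38)&(f[:,2]<46); print(n,"bar x",np.percentile(f[m,0],[5,50,95]),m.sum())
    r=[x for x in nets.cut_out("board",n) if x["score"]>.5 and x["region"].sum()>1000]
    for x in r: 
        q=f.reshape(420,560,3)[x["region"]]; q=q[(q[:,2]>20)&(q[:,2]<32)]; print(n,"board",x["score"],np.percentile(q,[2,50,98],axis=0).round(1).tolist())
E
```

```text
bar front [27.  47.2] [ 27.2 -43.2] board front [101.4  51.1] [101.3 -45.1]
top plate x -49.51201717015266
top bar x [-15.14184063  23.19567718  29.94249708] 311
top board 0.86 [[35.0, -41.7, 21.1], [66.1, 5.5, 25.0], [98.2, 52.1, 29.2]]
side plate x -52.03892279236312
side bar x [-14.88358864  21.05034895  27.70486386] 242
side board 0.66 [[32.8, -44.9, 21.3], [64.4, 0.8, 24.8], [96.9, 51.0, 28.3]]
```

```bash
python3 -c "
from h import *
print(arm.sign_off())"
```

```text
the job is handed in; nothing more can be done
None
```

I did both steps in the order asked and handed the job in; sign-off gives no verdict. It took about 13.5 s of robot time.

- **Cam:** I pushed the lever clockwise with the closed fingers, from about 2.37 rad round to the stop pin. It measured about -0.14 to -0.18 rad, and the pin is nominally at -0.15. That is within the 0.3 low-point band but a little past straight forward.
- **Jaw:** I then pushed the jaw by its push plate until it stopped moving while the push rose to about 21 N.
- **Board:** It measured centred at fixture x of about 64–66 mm (65 expected), and its front edge lies against the fixed jaw in the top view.
- **Clearance:** The arm finished raised, with its TCP about 26 cm to the side of the fixture's centre line, with no contact force. In the last pictures the tray, driver and neighbouring boards looked unmoved. The jar was only partly in view.

**Disagreement between checks:** The cross bar's front edge read anywhere from 27 to 30 mm, against 30 expected, with a camera calibration of about 2 mm. I took the jaw as home because of the hard stop in force and the board sitting flush.

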